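# Open the tight-capped test canister in the bench vice

### The job

Brace the square metal canister by pushing the vice's sliding jaw (it has an upright post to push it by) until the canister is squarely clamped against the fixed jaw. Then unscrew the tight cap about a sixth of a turn anticlockwise (seen from above), stop turning when it comes free, lift it straight up and finish while still holding it level, a few centimetres straight above the canister's mouth. The canister must stay standing in the vice, and the other things on the bench must be left where they are.

Things in the scene. Friction and masses are not known exactly. Their poses are not given: they have to be found in the camera images.
- vice: low grey bench vice, fixed, the only one. Base plate 110 (x) by 215 (y, from -80 to +135) mm, 12 mm thick. Origin on the bench, z up. Fixed jaw at its -y end: clamping face at y = -50 mm, 90 mm wide, top 55 mm above the bench. The sliding jaw is at +y and closes along -y. The canister stands loosely on the plate between the jaws.
- jaw (a joint): travel of the vice's sliding jaw in m: 0 fully open, growing as it moves along the vice's -y; 0.036 when the canister is clamped squarely (range to 0.045). The jaw's face lies at y = 50 mm - travel in the vice's frame. Stiff: needs about 12 N to move, clearly more once home (20 N is ample); stays where it is left. Jaw 80 mm wide, top 53 mm above the bench.
- jaw_post (a point): upright black post of the sliding jaw, by which it is pushed: 20 (vice x) by 22 (vice y) mm, its top 100 mm above the bench, moving with the jaw, 52 mm behind the jaw's face. The point is on its axis, 12 mm below its top (88 mm above the bench). Axes as the vice's.
- canister_center (a point): square aluminium canister, 0.4 kg, loose: body 64 by 64 mm, 52 mm high, then a round shoulder and a neck; 88 mm high without cap. The point is on its axis half-way up (44 mm above its underside, which stands 12 mm above the bench); x and y square to its sides, z up.
- mouth (a point): centre of the canister's neck rim, 44 mm above canister_center, 100 mm above the bench. A sprung rubber seal inside the neck presses the cap up with about 15 N, which makes it tight (it takes about 0.3 N m to turn); without cap the seal stands 9 mm proud of the rim. Axes as canister_center.
- cap_center (a point): ribbed black round screw cap on the canister, 58 mm diameter, 26 mm high, 50 g; point on its axis half-way up. Seated, it is 3 mm below mouth, its top 110 mm above the bench; 14 mm of bare neck below it. Yaw relative to canister starts at -22 to -2 degrees; inner lugs hold it down until turned anticlockwise from above past +30, free from +30 to +70, then a stop. A 60 degree turn always frees it.
- meter: bystander: red hand-held meter lying flat, 75 by 130 by 30 mm, origin at the centre of its underside; leave alone
- dropper: bystander: white plastic bottle, 42 mm diameter, 105 mm high, origin at the centre of its underside; leave alone
- spares_jar: bystander: small clear round jar with steel lid, 60 mm diameter, 65 mm high, origin at the centre of its underside; leave alone
- driver: bystander: screwdriver lying on the bench, handle to its -x; leave alone
There are look-alikes about, which are no part of the job. Of the things that look like the part that bears cap_center, the smaller one is meant.

How it is judged (in metres and radians):
On the way, in this order (a step that is already met when the one before it is completed fails the run):
1. the canister is clamped squarely between the jaws, cap still on (value of joint jaw above 0.0325 m and angle between the x axis of canister_center and the x axis of vice, either way round below 0.08 rad and angle between the x axis of cap_center and the x axis of canister_center, either way round below 0.5 rad and z of cap_center in the frame of mouth below 0.004 m), for 0.2 s.
2. the cap is turned free while the canister is clamped (value of joint jaw above 0.031 m and angle between the x axis of canister_center and the x axis of vice, either way round below 0.08 rad and angle between the x axis of cap_center and the x axis of canister_center, either way round above 0.53 rad and z of cap_center in the frame of mouth below 0.015 m and contact force between the fingers and cap above 1 N), for 0.1 s.
At the end, for the whole second after the job is handed in: The fingers hold the cap still, level within 10 degrees, off the canister, its centre 24 to 95 mm above the rim and within 18 mm of the mouth's axis; the canister stands on the vice's plate, square within 4 degrees, the jaw within 5 mm of fully clamped; bystanders in place (value of joint jaw above 0.031 m and angle between the x axis of canister_center and the x axis of vice, either way round below 0.08 rad and z of cap_center in the frame of mouth between 0.024 and 0.095 m and horizontal distance between cap_center and mouth below 0.018 m and angle between cap_center's own z axis and vertical below 0.17 rad and contact force between the fingers and cap above 1 N and contact force between cap and canister below 0.1 N and linear speed of cap below 0.02 m/s and angle between canister_center's own z axis and vertical below 0.06 rad and z of canister_center in the frame of vice below 0.06 m); the arm keeps its last pose, push and grip.
It fails at once if the cap is turned on well after it came free (beyond 80 degrees from the canister) (angle between the x axis of cap_center and the x axis of canister_center, either way round above 1.4 rad).
It fails at once if the canister is lifted off the vice or toppled (z of canister_center in the frame of vice above 0.068 m or angle between canister_center's own z axis and vertical above 0.3 rad).
It fails at once if another thing on the bench is moved from its place (distance of any of meter, dropper, spares_jar, driver from where it was at the start of the episode above 0.02 m).
It also fails if it takes over 54 s, if anything falls off the work surface, if the arm or the gripper's body presses on something with over 40 N, if the wrist force passes 120 N, or if a joint passes its speed limit or range.

### The arm

A 6-joint arm with a two-finger parallel gripper is mounted at the origin on the work surface. World frame = base frame: x ahead of the robot, y to its left, z up, the work surface at z = 0. Lengths are in mm, angles in rad, forces in N, time in s.
With the tool pointing down it reaches from about 350 to 775 mm from the base axis. Payload 7.3 kg.
Tool frame: the origin (TCP) lies on the centre line of the jaws, within the pads' length; the fingertips stand bot.tip_reach ahead of it and the grasp point (between the pads) lies 6 mm ahead of it (bot.tip_reach is the distance from the TCP to the fingertips, in mm); z points along the fingers, y is the direction in which the jaws open and shut (so a half turn about z gives the same grasp; the last joint's range is limited). The gripper opens to 92 mm and grips with 3 to 60 N. Pads are 19 mm wide; open, the fingers measure 130 mm over their backs; the gripper's body (75 mm by 190 mm) begins 47 mm behind the grasp point.
Start: joints at [1.155, 0.342, 1.524, -0, 1.275, -0.146], TCP at [139.916, 506.03, 251.741] pointing down, gripper open.
Joint ranges: [-2.53, 2.53], [-0.77, 2.02], [0.04, 2.7], [-1, 4.14], [0.28, 2.66], [-3.11, 3.11]. Speed limits (rad/s): [2.57, 2.57, 3.14, 3.14, 3.14, 3.14].

### API

Orientations are given as [roll, pitch, yaw] about the fixed x, y, z axes, in that order (R = Rz(yaw) Ry(pitch) Rx(roll)).
In Python, from plant import bot gives the robot as it stands.
- The arm moves only by the tool step_arm, never from a script. Its argument "deltas" is a list of rows, each a list of 6 numbers: the shift along the tool's x, y, z in mm, then the turn, a rotation vector about the tool's x, y, z in rad. A call has 1 to 5 rows; each row is the pose to reach, as a shift and turn from the pose commanded when the call began, along the tool's axes at that moment; what a row does not reach only later rows make up. A row lasts 1/12 s, in which the tool goes at most 41.7 mm and 7.16 degrees, less where a joint would pass 70% of its speed; a pose out of reach is approached as far as the arm can. A call with a gripper value outside its range is refused whole. "fingers" is the finger opening in mm, from 0 to 91.8, set as the call begins (left out, the last holds). The fingers move at their own pace and stop on an object; the grip force is fixed at half the most. Time passes only in rows, so rows that repeat a pose let the fingers close. It gives the time, the measured TCP pose, the force and the opening at its end, in the units of the state.
- bot.get_obs(): the state, without advancing time (a new reading comes with each control period).
- bot.capture(name): name is "scene" or "top" or "wrist"; returns a dict with "color" (384x512x3 uint8, red, green, blue), "fx", "fy", "cx", "cy" (pixels), "R" (3x3) and "t" (3): a world point X has camera coordinates R X + t. Camera axes: x right, y down, z forward; pixel columns grow to the right and rows downward; lengths in mm; the calibration is good to about 2 mm. A picture is of the moment at which its call begins. There is no depth.
- bot.close_job(): hands the job in, once; it reports no verdict.
Trained networks look in a picture, given as the dict that the camera call returned (one of the last four; its "shot" number tells which), for a name from the list of things; names that differ only in an ending like _2 or _b are one class to them, and where a whole thing is asked for, a point or a joint stands for the part that bears it (a point fixed in the world has none). Each returns a list of dicts, best first, with "p" (0 to 1); they miss things now and then, are a little off and sometimes report something else, mostly with a low value. They report only what shows in the picture. A call takes as long as a camera call. They do not tell look-alikes from the thing itself.
- bot.boxes_of(query, picture): "rect" ([centre column, centre row, width, height] in pixels, round what is visible of it).
The state is a dict: "time": time; "joint_positions": joint angles; "dq": joint speeds; "tau": joint torques, N m; "tool_pos": TCP position; "tcp_rot": TCP orientation; "contact_force": force on the tool from outside, world axes, zero at the start; "moment": the same for the moment, N m; "grip_width": finger opening in mm.
Only numpy, scipy, OpenCV 4.12 (cv2) and the standard library are available. Lean on these libraries where they do the work, as an engineer would, in place of code of your own. Each camera call takes 0.05 s, during which the arm holds its last target. There are 200 camera calls.

## Working session

There is one attempt and no reset: what is moved stays moved. The work goes in short steps, Python scripts to look and compute and a tool call to move; the robot and the scene stay as the last step left them, time stands still between calls to the robot, and variables do not carry over. Pictures are saved under pics/ and viewed, about 8 in all and at most 12, crops included, and the job is handed in when it is done.

Besides the shell and the picture viewer there is one more tool, called in YAML: its name, and indented under it one key for each argument. step_arm: Moves the arm, as the interface text tells. Its arguments: {"type":"object","properties":{"deltas":{"type":"array"},"fingers":{"type":"number"}},"required":["deltas"]}

```bash
mkdir -p pics; ls
cat > h.py <<'E'
import numpy as np, cv2
from plant import bot
def ray(p,u,v):
    d=np.array([(u-p["cx"])/p["fx"],(v-p["cy"])/p["fy"],1.0]); R=np.array(p["R"]); t=np.array(p["t"])
    return -R.T@t, R.T@d
def onz(p,u,v,z):
    o,d=ray(p,u,v); return o+d*(z-o[2])/d[2]
def proj(p,X):
    c=np.array(p["R"])@np.array(X,float)+np.array(p["t"]); return np.array([p["fx"]*c[0]/c[2]+p["cx"],p["fy"]*c[1]/c[2]+p["cy"]])
def save(p,n,crop=None,s=1):
    im=cv2.cvtColor(p["color"],cv2.COLOR_RGB2BGR)
    if crop: a,b,c,d=crop; im=im[b:d,a:c]
    cv2.imwrite(f"pics/{n}.png",cv2.resize(im,None,fx=s,fy=s,interpolation=cv2.INTER_CUBIC))
E
python3 - <<'E'
from h import *
o=bot.get_obs(); print({k:np.round(v,3) for k,v in o.items()}, bot.tip_reach)
ims=[]
for n in("top","scene"):
    p=bot.capture(n); ims.append(p); save(p,n+"0",s=1.5)
    print(n,"cam",np.round(-np.array(p["R"]).T@np.array(p["t"])))
    for q,z in (("vice",12),("jaw_post",100),("canister_center",64),("cap_center",110),("meter",30),("dropper",105),("spares_jar",65),("driver",10)):
        for d in bot.boxes_of(q,p)[:3]:
            print(q,round(d["p"],2),np.round(d["rect"]),np.round(onz(p,*d["rect"][:2],z)))
E
```

```text
pics
{'time': np.float64(0.0), 'joint_positions': array([ 1.155,  0.343,  1.525, -0.   ,  1.275, -0.146]), 'dq': array([ 0.   ,  0.001, -0.001,  0.001,  0.001,  0.002]), 'tau': array([-2.0000e-03, -4.3125e+01, -2.4422e+01,  7.2000e-02,  5.6000e-02,
       -0.0000e+00]), 'tool_pos': array([139.761, 505.667, 251.047]), 'tcp_rot': array([-3.14 , -0.   ,  2.872]), 'contact_force': array([-0.761, -0.39 , -0.077]), 'moment': array([-0.02 , -0.021, -0.02 ]), 'grip_width': np.float64(91.454)} 25.0
top cam [465.   5. 901.]
vice 0.8 [217. 216. 106.  60.] [505.  78.  12.]
vice 0.65 [191. 213.  36.  42.] [512. 131.  12.]
jaw_post 0.72 [189. 213.  38.  40.] [508. 122. 100.]
canister_center 0.81 [237. 215.  33.  37.] [503.  35.  64.]
canister_center 0.32 [233. 212.  34.  32.] [508.  43.  64.]
cap_center 0.63 [131. 256.  42.  34.] [432. 227. 110.]
meter 0.55 [250. 144.  60.  47.] [650.   5.  30.]
spares_jar 0.59 [333. 213.  31.  31.] [ 502. -153.   65.]
driver 0.92 [246. 259.  98.  13.] [414.  20.  10.]
scene cam [1208. -276.  694.]
vice 0.65 [273. 185.  95.  67.] [505.  78.  12.]
jaw_post 0.83 [287. 172.  34.  48.] [569.  82. 100.]
canister_center 0.91 [259. 185.  36.  30.] [546.  22.  64.]
cap_center 0.87 [258. 162.  30.  24.] [522.  31. 110.]
cap_center 0.63 [315. 152.  30.  23.] [539. 171. 110.]
meter 0.16 [179. 204.  21.  36.] [ 498. -159.   30.]
dropper 0.63 [323. 194.  16.  37.] [672. 114. 105.]
spares_jar 0.79 [178. 203.  26.  35.] [ 532. -166.   65.]
driver 0.86 [219. 175.  39.  14.] [414. -30.  10.]
```

View pics/top0.png

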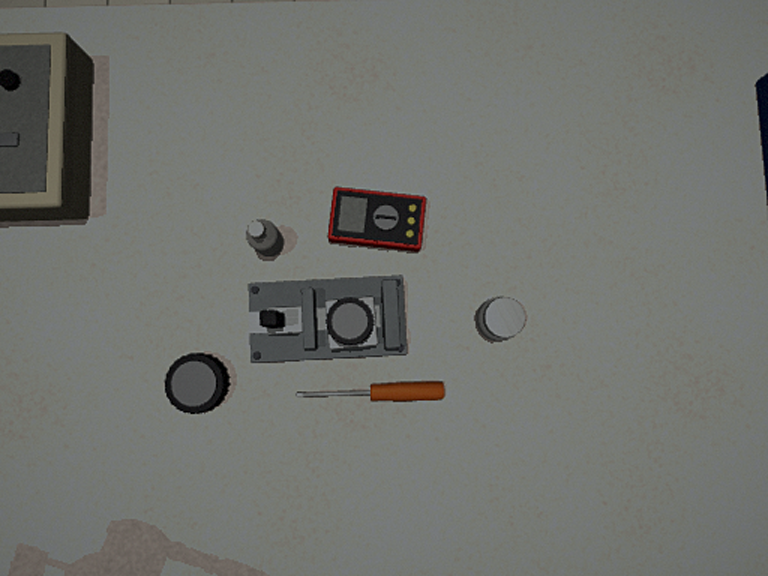

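View pics/scene0.png

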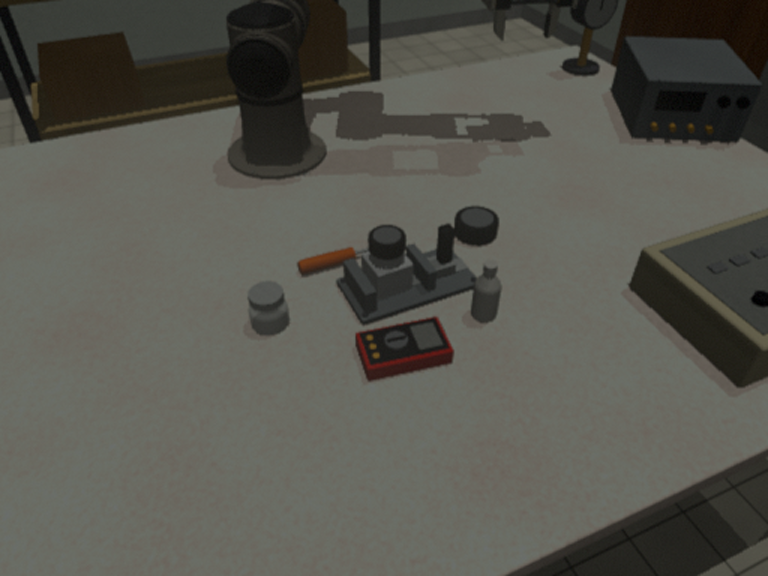

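The two cap look-alikes are at top (350,321) on the canister and (198,383) lying on the bench, in x1.5 pixels. The canister one is smaller and seated, so it is the one meant. I'll work out the vice pose from the plate corners, then move over it.

```bash
cat >> h.py <<'E'
from scipy.spatial.transform import Rotation as Ro
def delta(xyz,yaw,o=None):
    o=o or bot.get_obs(); R=Ro.from_euler("xyz",o["tcp_rot"]); T=Ro.from_euler("xyz",[np.pi,0,yaw])
    return np.round(R.inv().apply(np.array(xyz)-o["tool_pos"]),1),np.round((R.inv()*T).as_rotvec(),3)
E
python3 - <<'E'
from h import *
p=bot.capture("top")
C=[onz(p,u/1.5,v/1.5,12)[:2] for u,v in((249,284),(403,275),(407,354),(250,362))]
print(np.round(C)); ya=(C[0]+C[3]-C[1]-C[2]); th=np.arctan2(-ya[0],ya[1]); print("yaw",th, "len",np.linalg.norm(ya)/2)
c=sum(C)/4; Y=np.array([-np.sin(th),np.cos(th)]); print("origin",c-27.5*Y)
print("post",onz(p,272/1.5,319/1.5,98),"cap",onz(p,350/1.5,321/1.5,110),"dropper",onz(p,258/1.5,229/1.5,105))
print(delta([500,80,330],3.14))
E
```

```text
[[562. 183.]
 [569. -31.]
 [460. -33.]
 [455. 182.]]
yaw 0.027939507615077103 len 214.40203837768684
origin [512.41837061  47.68111294]
post [508.26188296 137.21121697  98.        ] cap [502.60683793  39.75611322 110.        ] dropper [621.09896435 152.86484085 105.        ]
(array([-460.6, -314.6,  -78.3]), array([ 0.   ,  0.   , -0.268]))
```

step_arm:
  deltas:
    - [-35,-24,-6,0,0,-0.05]
    - [-70,-48,-12,0,0,-0.1]
    - [-105,-72,-18,0,0,-0.15]
    - [-140,-96,-24,0,0,-0.2]
    - [-175,-120,-30,0,0,-0.268]
  fingers: 50

```text
time: 1.37
tool_pos: [273.5, 346.7, 281.3]
tcp_rot: [3.141, 0.0, -3.14]
contact_force: [-0.3, 1.3, -1.0]
grip_width: 62.9
```

```bash
python3 -c "
from h import *
print(bot.get_obs()['tool_pos'],delta([500,80,330],3.14))"
```

```text
[273.46585148 346.73073563 281.27703837] (array([-226.2, -267. ,  -48.7]), array([0.   , 0.   , 0.003]))
```

step_arm:
  deltas:
    - [-26,-31,-8,0,0,0]
    - [-52,-62,-16,0,0,0]
    - [-78,-93,-24,0,0,0]
    - [-104,-124,-32,0,0,0]
    - [-130,-155,-40,0,0,0]

```text
time: 1.78
tool_pos: [403.4, 191.2, 321.6]
tcp_rot: [3.141, 0.001, 3.14]
contact_force: [0.7, 0.1, -0.1]
grip_width: 50.2
```

step_arm:
  deltas:
    - [-26,-31,-2,0,0,0]
    - [-52,-62,-4,0,0,0]
    - [-78,-93,-6,0,0,0]
    - [-100,-114,-9,0,0,0]
    - [-100,-114,-9,0,0,0]

```text
time: 2.2
tool_pos: [505.6, 74.7, 329.6]
tcp_rot: [-3.14, 0.002, 3.135]
contact_force: [-0.6, -0.7, -0.9]
grip_width: 50.2
```

Run:
```python
from h import *
p=bot.capture("wrist"); save(p,"w1",s=1.5)
print(bot.get_obs()["tool_pos"],"cam",-np.array(p["R"]).T@np.array(p["t"]))
for q,z in (("vice",12),("jaw_post",100),("canister_center",64),("cap_center",110),("dropper",105)):
    for d in bot.boxes_of(q,p)[:3]: print(q,round(d["p"],2),np.round(d["rect"]),np.round(onz(p,*d["rect"][:2],z)))
```

```text
[503.74907133  76.71521871 329.39653955] cam [437.97286837  76.91099936 461.75750513]
vice 0.75 [257. 162. 143.  78.] [506.  74.  12.]
jaw_post 0.74 [293. 169.  54.  53.] [502. 120. 100.]
canister_center 0.56 [234. 162.  46.  49.] [497.  43.  64.]
cap_center 0.87 [232. 170.  47.  45.] [501.  43. 110.]
cap_center 0.86 [376. 110.  63.  55.] [430. 216. 110.]
cap_center 0.32 [105. 162.  55.  44.] [ 490. -114.  110.]
```

View pics/w1.png

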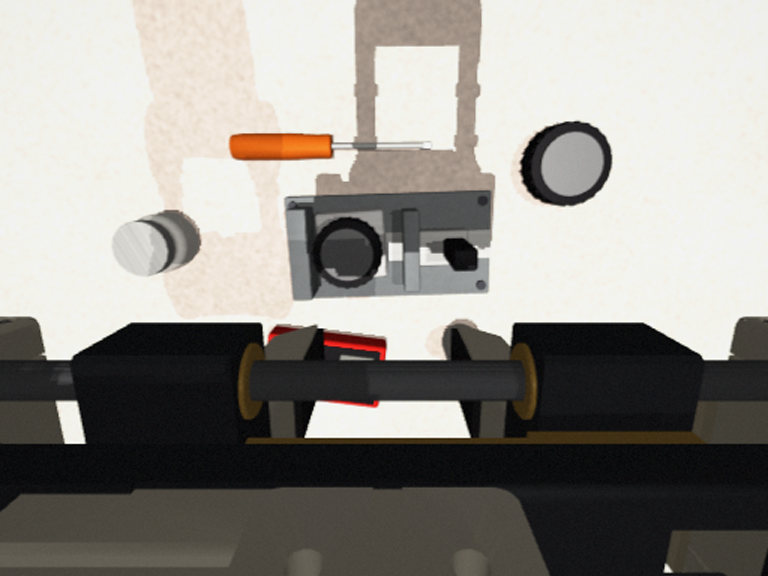

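Run:
```python
from h import *
ims=[]
for n,c in(("wrist",(185,115,335,205)),("top",(155,175,285,253))):
    p=bot.capture(n); a,b,e,d=c
    im=p["color"][b:d,a:e]; im=np.clip((im/255.)**0.6*255,0,255).astype(np.uint8)
    # predictions
    im=cv2.resize(im,(780,int(780*(d-b)/(e-a))),interpolation=cv2.INTER_CUBIC) if 0 else cv2.resize(im,(480,288),interpolation=cv2.INTER_CUBIC)
    for k in range(a,e,10): cv2.putText(im,str(k),(int((k-a)*480/(e-a)),8),0,.3,(255,0,0))
    for k in range(b,d,10): cv2.putText(im,str(k),(0,int((k-b)*288/(d-b))),0,.3,(255,0,0))
    th=.028;X=np.array([np.cos(th),np.sin(th)]);Y=np.array([-np.sin(th),np.cos(th)]);O=np.array([512.4,47.7])
    def pt(x,y,z):
        u=proj(p,[*(O+x*X+y*Y),z]);return tuple(int(q) for q in((u[0]+.5-a)*480/(e-a),(u[1]+.5-b)*288/(d-b)))
    for P,col in (([(-55,-80,12),(55,-80,12),(55,135,12),(-55,135,12)],(0,255,0)),([(-45,-50,55),(45,-50,55)],(255,255,0)),([(-40,50,53),(40,50,53)],(255,0,255)),([(-10,91,100),(10,91,100),(10,113,100),(-10,113,100)],(255,0,0))):
        cv2.polylines(im,[np.array([pt(*q) for q in P])],len(P)>2,col,1)
    ims.append(im)
cv2.imwrite("pics/c1.png",cv2.cvtColor(np.vstack(ims),cv2.COLOR_RGB2BGR))
```

```text
(no output)
```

View pics/c1.png

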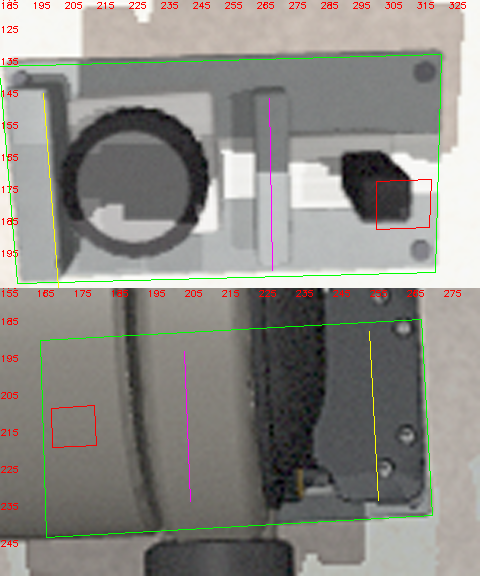

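```bash
python3 -c "
from h import *
print(delta([507,141.5,97],-3.114))"
```

```text
(array([ -5.2,  61.6, 233.2]), array([ 0.   ,  0.   , -0.028]))
```

step_arm:
  deltas:
    - [-2,20,20,0,0,-0.01]
    - [-4,42,50,0,0,-0.028]
    - [-5,62,80,0,0,-0.028]
    - [-5,62,110,0,0,-0.028]
    - [-5,62,130,0,0,-0.028]
  fingers: 64

```text
time: 3.02
tool_pos: [505.7, 142.5, 197.4]
tcp_rot: [-3.141, -0.003, -3.112]
contact_force: [-0.0, -0.6, -0.5]
grip_width: 64.0
```

step_arm:
  deltas:
    - [0,0,25,0,0,0]
    - [0,0,50,0,0,0]
    - [0,0,75,0,0,0]
    - [0,0,95,0,0,0]
    - [0,0,103,0,0,0]

```text
time: 3.43
tool_pos: [505.6, 141.3, 94.5]
tcp_rot: [-3.141, -0.004, -3.114]
contact_force: [-0.6, 0.0, 0.8]
grip_width: 64.1
```

Run:
```python
from h import *
o=bot.get_obs();print(o["tool_pos"],o["contact_force"],o["grip_width"])
p=bot.capture("scene"); save(p,"s1",(200,100,380,235),4)
```

```text
[505.58158923 141.3044112   94.45668387] [-0.56562169  0.01464697  0.76251932] 64.13674171554655
```

View pics/s1.png

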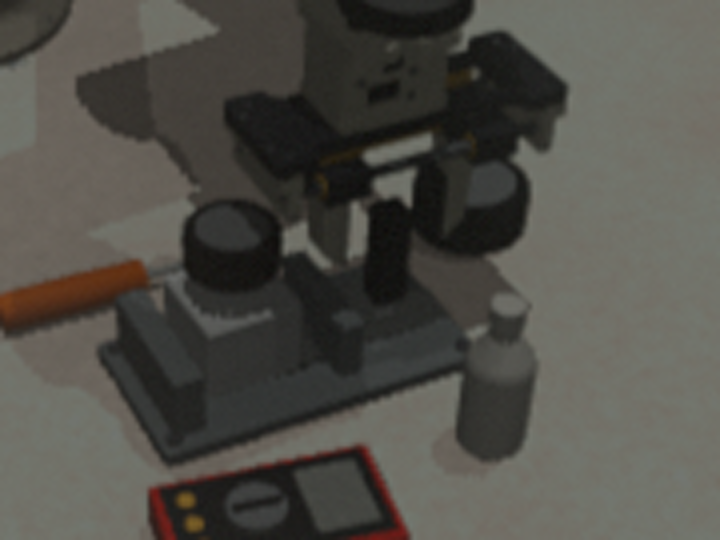

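The post's top (crop 390,205) is between the fingers (330 and 455). I'll close gently and check the width.

step_arm:
  deltas:
    - [0,0,0,0,0,0]
    - [0,0,0,0,0,0]
    - [0,0,0,0,0,0]
    - [0,0,0,0,0,0]
    - [0,0,0,0,0,0]
  fingers: 16

```text
time: 3.9
tool_pos: [507.9, 140.9, 97.9]
tcp_rot: [3.141, 0.002, -3.115]
contact_force: [-0.7, -0.4, -0.6]
grip_width: 35.7
```

step_arm:
  deltas:
    - [0,0,0,0,0,0]
    - [0,0,0,0,0,0]
    - [0,0,0,0,0,0]

```text
time: 4.15
tool_pos: [507.6, 141.2, 97.3]
tcp_rot: [3.141, 0.001, -3.116]
contact_force: [-1.5, 2.5, 2.6]
grip_width: 21.7
```

Width is 21.7 mm, which matches the post, and the travel so far is about 8 mm. I'll push along vice -y.

step_arm:
  deltas:
    - [0,-4,0,0,0,0]
    - [0,-8,0,0,0,0]
    - [0,-12,0,0,0,0]
    - [0,-16,0,0,0,0]
    - [0,-20,0,0,0,0]

```text
time: 4.57
tool_pos: [508.1, 123.2, 97.3]
tcp_rot: [3.138, 0.001, -3.116]
contact_force: [-0.5, 15.7, 3.0]
grip_width: 21.5
```

step_arm:
  deltas:
    - [0,-1,0,0,0,0]
    - [0,-2,0,0,0,0]
    - [0,-3,0,0,0,0]
    - [0,-4,0,0,0,0]
    - [0,-4,0,0,0,0]

```text
time: 4.98
tool_pos: [508.2, 119.5, 97.3]
tcp_rot: [3.137, 0.001, -3.116]
contact_force: [-0.6, 15.0, 1.7]
grip_width: 21.7
```

step_arm:
  deltas:
    - [0,-1,0,0,0,0]
    - [0,-2,0,0,0,0]
    - [0,-3,0,0,0,0]
    - [0,-4,0,0,0,0]
    - [0,-4,0,0,0,0]

```text
time: 5.4
tool_pos: [508.2, 115.5, 97.3]
tcp_rot: [3.137, 0.001, -3.116]
contact_force: [0.8, 15.0, 3.9]
grip_width: 21.4
```

step_arm:
  deltas:
    - [0,-1,0,0,0,0]
    - [0,-2,0,0,0,0]
    - [0,-2,0,0,0,0]

```text
time: 5.65
tool_pos: [508.3, 113.8, 97.3]
tcp_rot: [3.137, 0.001, -3.116]
contact_force: [-1.4, 16.7, 1.8]
grip_width: 22.1
```

step_arm:
  deltas:
    - [0,-1,0,0,0,0]
    - [0,-1,0,0,0,0]
    - [0,-2,0,0,0,0]
    - [0,-2,0,0,0,0]

```text
time: 5.98
tool_pos: [508.3, 113.7, 97.3]
tcp_rot: [3.134, 0.002, -3.116]
contact_force: [-0.5, 27.0, 2.5]
grip_width: 22.2
```

step_arm:
  deltas:
    - [0,-1,0,0,0,0]
    - [0,-1,0,0,0,0]
    - [0,-2,0,0,0,0]
    - [0,-2,0,0,0,0]

```text
time: 6.32
tool_pos: [508.3, 113.5, 97.3]
tcp_rot: [3.131, 0.002, -3.117]
contact_force: [0.2, 37.3, 0.5]
grip_width: 22.1
```

Home: the jaw stopped at 113.6 and the force rose from 15 to 37 N. I'll relieve, release and rise.

step_arm:
  deltas:
    - [0,3,0,0,0,0]
    - [0,6,0,0,0,0]
    - [0,6,0,0,0,0]

```text
time: 6.57
tool_pos: [508.3, 113.9, 97.2]
tcp_rot: [3.14, 0.001, -3.115]
contact_force: [-0.7, 8.1, 4.2]
grip_width: 21.9
```

step_arm:
  deltas:
    - [0,0,0,0,0,0]
    - [0,0,0,0,0,0]
    - [0,0,0,0,0,0]
    - [0,0,0,0,0,0]
    - [0,0,0,0,0,0]
  fingers: 50

```text
time: 6.98
tool_pos: [508.1, 112.4, 96.7]
tcp_rot: [-3.141, -0.0, -3.116]
contact_force: [-0.8, 0.5, 0.7]
grip_width: 48.1
```

step_arm:
  deltas:
    - [0,0,-25,0,0,0]
    - [0,0,-55,0,0,0]
    - [0,0,-90,0,0,0]
    - [0,0,-130,0,0,0]
    - [0,0,-170,0,0,0]

```text
time: 7.4
tool_pos: [507.6, 112.5, 268.3]
tcp_rot: [-3.141, -0.001, -3.116]
contact_force: [0.7, 0.2, 1.0]
grip_width: 50.0
```

step_arm:
  deltas:
    - [30,0,-20,0,0,0]
    - [60,0,-40,0,0,0]
    - [60,0,-60,0,0,0]
    - [60,0,-60,0,0,0]
  fingers: 80

```text
time: 7.73
tool_pos: [448.3, 111.2, 331.1]
tcp_rot: [3.141, 0.007, -3.115]
contact_force: [-0.3, -0.1, 1.1]
grip_width: 71.8
```

Run:
```python
from h import *
o=bot.get_obs();print(o["tool_pos"],o["contact_force"],o["grip_width"])
for n in("wrist","scene"):
    p=bot.capture(n)
    for q,z in (("cap_center",97),("canister_center",60),("jaw_post",100)):
        for d in bot.boxes_of(q,p)[:3]: print(n,q,round(d["p"],2),np.round(d["rect"]),np.round(onz(p,*d["rect"][:2],z)))
    save(p,n+"2",*(((130,60,390,260),3) if n=="wrist" else ((200,100,380,235),4)))
```

```text
[448.31865928 111.21103529 331.06166771] [-0.28434414 -0.13070616  1.12202444] 71.83640810083888
wrist cap_center 0.69 [196. 208.  46.  48.] [502.  31.  97.]
wrist canister_center 0.79 [202. 197.  46.  53.] [497.  31.  60.]
wrist jaw_post 0.56 [247. 202.  44.  55.] [491. 100. 100.]
wrist jaw_post 0.48 [284. 280.  23.  27.] [606. 154. 100.]
scene cap_center 0.85 [254. 163.  28.  24.] [505.  29.  97.]
scene cap_center 0.24 [235. 172.  71.  22.] [518. -24.  97.]
scene canister_center 0.92 [255. 185.  35.  28.] [538.  15.  60.]
scene jaw_post 0.82 [280. 173.  25.  44.] [567.  65. 100.]
```

View pics/wrist2.png

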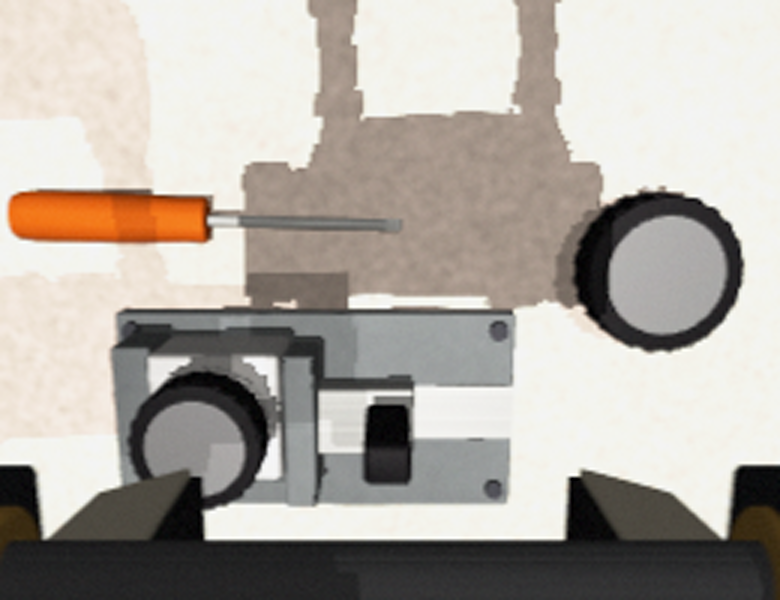

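The picture shows the canister tight between the jaws and square to them. The cap disc is at crop (193,445), and the post stands upright at (387,445).

Run:
```python
from h import *
p=bot.capture("wrist")
print(onz(p,130+193.5/3,60+443/3,110), onz(p,130+387/3,60+407/3,100))
o,d=ray(p,0,0);print(o)
# silhouette check: project top/bottom circles r=29 for candidate centres
for c in ((500,30),(503,30),(506,30)):
    q=np.array([proj(p,[c[0]+29*np.cos(a),c[1]+29*np.sin(a),z]) for z in(84,110) for a in np.linspace(0,6.28,60)])
    print(c,((q.min(0)-[130,60])*3).round(),((q.max(0)-[130,60])*3).round())
print(bot.get_obs()["time"])
```

```text
[493.18685314  32.43267091 110.        ] [477.75318008 114.69685385 100.        ]
[381.10293186 111.04164921 458.1928116 ]
(500, 30) [121. 378.] [264. 521.]
(503, 30) [121. 385.] [264. 527.]
(506, 30) [121. 391.] [264. 534.]
8.1833
```

Run:
```python
from h import *
p=bot.capture("wrist"); save(p,"w3",(130,60,390,260),3)
f=lambda u,v,z:np.round(onz(p,130+u/3,60+v/3,z),1)
print("plate",f(118,310,12),f(514,310,12),f(508,503,12),"postfar",f(387,484,100),"jaw R-bottom",f(318,503,53), "shot t",bot.get_obs()["tool_pos"],bot.get_obs()["tcp_rot"])
q=cv2.cvtColor(p["color"],cv2.COLOR_RGB2HSV)
# dark cap silhouette extents
g=cv2.imread("pics/w3.png",0)
for c in(150,193,240): 
    col=g[330:540,c]; print(c,[int(x) for x in col[::6]])
row=g[440,60:330]; print([int(x) for x in row[::6]])
for n in("top","scene"):
    p=bot.capture(n)
    for d in bot.boxes_of("cap_center",p)[:2]: print(n,d["p"],np.round(d["rect"],1),onz(p,*d["rect"][:2],97))
    q=np.array([proj(p,[503+29*np.cos(a),30+29*np.sin(a),z]) for z in(84,110) for a in np.linspace(0,6.28,60)])
    print((q.min(0)+q.max(0))/2,q.max(0)-q.min(0))
```

```text
plate [452.6 -27.4  12. ] [447.1 181.   12. ] [555.3 184.6  12. ] postfar [513.4 115.7 100. ] jaw R-bottom [541.9  81.7  53. ] shot t [448.23452759 111.2081826  326.21103487] [-3.14157194e+00 -1.32291277e-03 -3.11545881e+00]
150 [132, 50, 37, 35, 34, 65, 212, 234, 233, 231, 224, 225, 81, 28, 33, 29, 77, 134, 143, 141, 140, 139, 140, 139, 82, 73, 74, 71, 61, 25, 11, 8, 9, 9, 8]
193 [133, 76, 61, 74, 75, 80, 125, 101, 69, 6, 19, 35, 36, 68, 150, 146, 147, 145, 143, 145, 143, 142, 141, 143, 141, 141, 139, 141, 138, 143, 25, 37, 220, 242, 243]
240 [156, 71, 76, 77, 76, 86, 202, 144, 143, 128, 96, 6, 4, 8, 15, 39, 39, 38, 50, 102, 120, 148, 159, 140, 116, 73, 36, 36, 33, 98, 148, 241, 241, 243, 244]
[236, 236, 230, 230, 233, 235, 238, 237, 237, 165, 126, 99, 28, 28, 99, 143, 142, 143, 143, 144, 143, 144, 144, 145, 145, 145, 145, 146, 147, 154, 65, 36, 37, 11, 16, 132, 206, 107, 158, 160, 162, 160, 132, 154, 235]
top 0.67 [240.8 214.6  33.1  30.3] [501.73941244  26.40325809  97.        ]
top 0.64 [224.7 212.7  88.8  55.4] [506.08971186  56.40694349  97.        ]
[238.63735967 213.78872281] [31.52605384 31.72303769]
scene 0.94 [315.3 151.7  31.8  23.5] [524.10683224 180.9006668   97.        ]
scene 0.79 [253.2 161.9  26.7  25.6] [500.89916277  27.70229103  97.        ]
[254.44785985 162.33085277] [25.05107666 24.06924384]
```

View pics/w3.png

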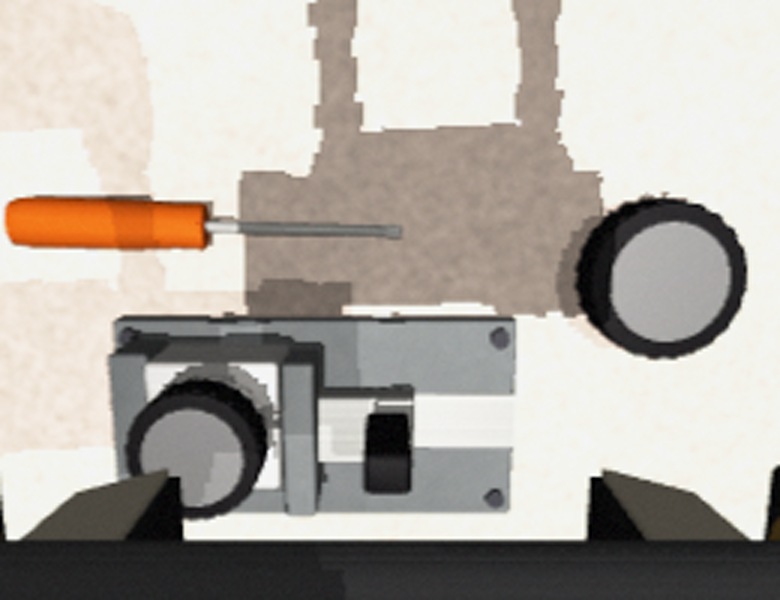

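```bash
python3 -c "
from h import *
print(delta([501,30,103],-3.115), bot.get_obs()['joint_positions'])"
```

```text
(array([-50.7, -82.6, 223.7]), array([ 0., -0., -0.])) [ 7.70636963e-02  1.72458745e-01  1.54581783e+00  9.10525259e-05
  1.42356491e+00 -1.51996110e+00]
```

step_arm:
  deltas:
    - [-17,-28,10,0,0,0]
    - [-34,-56,30,0,0,0]
    - [-51,-83,60,0,0,0]
    - [-51,-83,90,0,0,0]
    - [-51,-83,120,0,0,0]
  fingers: 80

```text
time: 8.85
tool_pos: [502.1, 28.0, 205.4]
tcp_rot: [-3.141, 0.001, -3.118]
contact_force: [0.4, -0.1, -0.2]
grip_width: 80.1
```

step_arm:
  deltas:
    - [0,0,20,0,0,0]
    - [0,0,45,0,0,0]
    - [0,0,70,0,0,0]
    - [0,0,90,0,0,0]
    - [0,0,103,0,0,0]

```text
time: 9.27
tool_pos: [500.4, 29.7, 101.8]
tcp_rot: [3.141, -0.003, -3.115]
contact_force: [-0.3, -0.4, 0.5]
grip_width: 80.0
```

step_arm:
  deltas:
    - [0,0,0,0,0,0]
    - [0,0,0,0,0,0]
    - [0,0,0,0,0,0]
    - [0,0,0,0,0,0]
    - [0,0,0,0,0,0]
  fingers: 50

```text
time: 9.68
tool_pos: [502.2, 29.8, 105.0]
tcp_rot: [3.142, 0.003, -3.115]
contact_force: [-0.0, 1.3, 1.5]
grip_width: 58.0
```

Gripped at 58.0 mm, the cap's diameter. Now turning anticlockwise, which is negative about tool z.

step_arm:
  deltas:
    - [0,0,0,0,0,0]
    - [0,0,0,0,0,-0.05]
    - [0,0,0,0,0,-0.12]
    - [0,0,0,0,0,-0.2]
    - [0,0,0,0,0,-0.3]

```text
time: 10.1
tool_pos: [502.1, 29.7, 105.0]
tcp_rot: [-3.141, 0.002, -2.812]
contact_force: [-0.2, 1.3, 5.0]
grip_width: 57.7
```

```bash
python3 -c "
from h import *
o=bot.get_obs();print(o['tcp_rot'],o['contact_force'],o['moment'],o['grip_width'],o['joint_positions'])"
```

```text
[-3.14094655e+00  2.47249667e-03 -2.81225132e+00] [-0.21934225  1.26443149  5.02060109] [ 2.29520507e-01 -1.56105077e-04 -2.73024706e-01] 57.67449946409174 [-9.37082486e-02  4.73701985e-01  1.77870519e+00  5.49595599e-04
  8.86665770e-01 -1.99419192e+00]
```

step_arm:
  deltas:
    - [0,0,0,0,0,-0.08]
    - [0,0,0,0,0,-0.16]
    - [0,0,0,0,0,-0.24]
    - [0,0,0,0,0,-0.3]
    - [0,0,0,0,0,-0.3]

```text
time: 10.52
tool_pos: [502.2, 29.8, 105.4]
tcp_rot: [-3.14, 0.002, -2.512]
contact_force: [-1.5, 1.8, 8.0]
grip_width: 58.0
```

```bash
python3 -c "
from h import *
o=bot.get_obs();print(o['contact_force'],o['moment'],o['joint_positions'][5])"
```

```text
[-1.48900752  1.78262996  7.99643187] [0.35032534 0.18375615 0.09439162] -2.294051226773359
```

step_arm:
  deltas:
    - [0,0,0,0,0,-0.05]
    - [0,0,0,0,0,-0.1]
    - [0,0,0,0,0,-0.1]

```text
time: 10.77
tool_pos: [502.5, 30.0, 105.9]
tcp_rot: [-3.139, 0.003, -2.413]
contact_force: [-1.1, 2.4, 11.7]
grip_width: 57.7
```

```bash
python3 -c "
from h import *
o=bot.get_obs();print(o['contact_force'],o['moment'],o['joint_positions'][5])"
```

```text
[-1.06573692  2.40232143 11.65335495] [0.51132159 0.29818787 0.11383183] -2.3934289250468743
```

step_arm:
  deltas:
    - [0,0,0,0,0,-0.05]
    - [0,0,0,0,0,-0.1]
    - [0,0,0,0,0,-0.15]
    - [0,0,0,0,0,-0.15]

```text
time: 11.1
tool_pos: [502.7, 30.3, 106.1]
tcp_rot: [-3.139, 0.004, -2.263]
contact_force: [-0.7, 4.4, 13.6]
grip_width: 57.8
```

```bash
python3 -c "
from h import *
o=bot.get_obs();print(o['contact_force'],o['moment'],o['joint_positions'][5])"
```

```text
[-0.69238975  4.41129525 13.62037572] [0.78768717 0.26523699 0.0793919 ] -2.5433616182125727
```

step_arm:
  deltas:
    - [0,0,0,0,0,-0.06]
    - [0,0,0,0,0,-0.12]
    - [0,0,0,0,0,-0.16]
    - [0,0,0,0,0,-0.16]
    - [0,0,0,0,0,-0.16]

```text
time: 11.52
tool_pos: [502.7, 30.6, 106.1]
tcp_rot: [-3.138, 0.003, -2.105]
contact_force: [-1.0, 6.5, 12.6]
grip_width: 58.0
```

```bash
python3 -c "
from h import *
o=bot.get_obs();print(o['contact_force'],o['moment'],o['joint_positions'][5])"
```

```text
[-0.97487762  6.46161082 12.62916604] [1.13223766 0.29684059 0.0776127 ] -2.7009966307133926
```

Turned 58°. The turning moment is gone and the seal pushes up with 13 N. I'll lift slowly.

step_arm:
  deltas:
    - [0,0,-1,0,0,0]
    - [0,0,-2,0,0,0]
    - [0,0,-3,0,0,0]
    - [0,0,-4,0,0,0]
    - [0,0,-4,0,0,0]

```text
time: 11.93
tool_pos: [501.3, 29.8, 108.0]
tcp_rot: [3.141, 0.0, -2.105]
contact_force: [0.6, 2.7, 0.1]
grip_width: 57.7
```

step_arm:
  deltas:
    - [0,0,-2,0,0,0]
    - [0,0,-4,0,0,0]
    - [0,0,-6,0,0,0]
    - [0,0,-8,0,0,0]
    - [0,0,-8,0,0,0]

```text
time: 12.35
tool_pos: [501.2, 29.5, 116.2]
tcp_rot: [3.141, -0.0, -2.105]
contact_force: [-1.4, 2.5, 0.3]
grip_width: 57.9
```

Free: force is about 0. Lifting further.

step_arm:
  deltas:
    - [0,0,-10,0,0,0]
    - [0,0,-20,0,0,0]
    - [0,0,-30,0,0,0]
    - [0,0,-40,0,0,0]
    - [0,0,-45,0,0,0]

```text
time: 12.77
tool_pos: [502.2, 29.4, 163.1]
tcp_rot: [-3.139, 0.001, -2.105]
contact_force: [-0.3, 0.2, -1.0]
grip_width: 57.9
```

step_arm:
  deltas:
    - [0,0,0,0,0,0]
    - [0,0,0,0,0,0]
    - [0,0,0,0,0,0]
    - [0,0,0,0,0,0]
    - [0,0,0,0,0,0]

```text
time: 13.18
tool_pos: [501.1, 29.6, 160.4]
tcp_rot: [3.141, -0.0, -2.105]
contact_force: [0.7, 0.2, -0.1]
grip_width: 58.1
```

Run:
```python
from h import *
p=bot.capture("scene"); save(p,"s3",(200,100,380,235),4)
for d in bot.boxes_of("cap_center",p)[:2]: print(d)
for z in (135,140,145): print(z,proj(p,[501,30,z]))
o=bot.get_obs();print(o['tool_pos'],o['contact_force'],o['grip_width'],o['dq'])
```

```text
{'rect': [316.6, 152.4, 32.3, 26.4], 'p': 0.9}
135 [254.07962564 148.47561171]
140 [254.07428717 146.68582589]
145 [254.06891141 144.88353782]
[501.17164533  29.65502512 160.50226175] [ 0.55839165  0.34559838 -0.27509103] 57.773639377794396 [ 0.00257791 -0.00047577 -0.00220151 -0.00022723  0.00073274 -0.00066862]
```

View pics/s3.png

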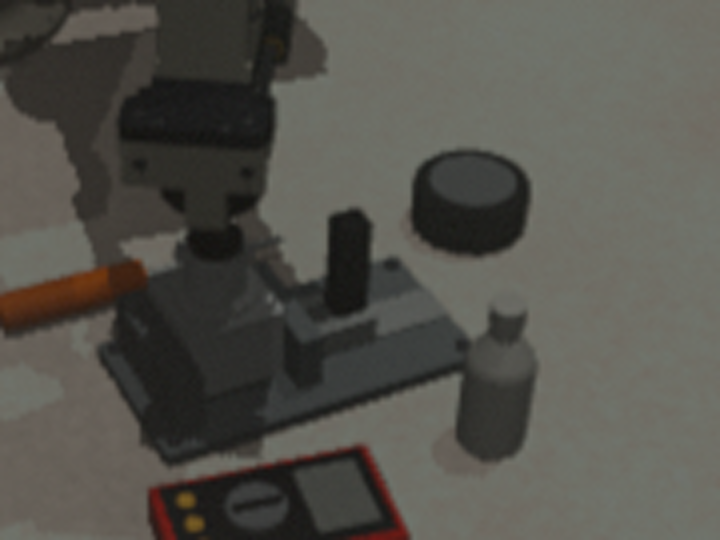

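The picture shows the cap held at (210,200), level above the open neck and its dark seal at (215,240). The canister is upright and clamped, and the meter and dropper are unmoved. Handing in.

```bash
python3 -c "
from h import *
print(bot.close_job())"
```

```text
the job is handed in; nothing more can be done
None
```

The job is handed in at about 13.2 s on the robot's clock. The cap is off and held about 5 cm straight above the canister's mouth. The hand-in gives no verdict, so the results below are my own checks.

- **Clamping:** I gripped the vice's post and pushed the jaw until it stopped. The force rose from 15 to 37 N there, close to the 40 N limit. Total jaw travel comes to about 36 mm, using an image-based starting travel of about 8 mm.
- **Unscrewing:** I gripped the smaller cap, the one on the canister, and turned it 58° anticlockwise. I went past the first signs that it was free at about 35°, to be sure, and stayed inside the 60° given. The turning resistance had gone and the seal was pushing up with about 13 N.
- **Lifting:** The force dropped to about zero within the first few millimetres. I lifted about 55 mm in all.
- **Final checks:** The gripper opening reads 58 mm, the cap's diameter. The tool is level, at rest, and within about 1 mm of where it gripped the cap. The last picture shows the canister standing in the vice, the neck open, and the meter, dropper and look-alike cap unmoved. The spares jar was not in that view and I did not check it again.
- **One disagreement:** In the last picture the detector reported only the look-alike cap, because the fingers cover the held one. That the cap is held rests on the grip width and the picture. Earlier position readings of the cap differed by 2 to 5 mm between cameras, and I settled that using the vice's dimensions.

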